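Put the block level away in its case and shut the lid

ROBOT

A 7-joint arm with a two-finger parallel gripper is mounted at the origin on the work surface. World frame = base frame: x ahead of the robot, y to its left, z up, the work surface at z = 0. Lengths are in mm, angles in rad, forces in N, time in s.
With the tool pointing down it reaches from about 400 to 875 mm from the base axis. Payload 6.5 kg.
Tool frame: the origin (TCP) lies midway between the tips of the shut fingers; the grasp point (between the pads) lies 19 mm behind it; z points along the fingers, y is the line along which they close (so a half turn about z gives the same grasp; the last joint's range is limited). The gripper opens to 85 mm and grips with 20 to 120 N. Pads are 22 mm wide; open, the fingers measure 114 mm over their backs; the gripper's body (76 mm by 85 mm) begins 54 mm behind the grasp point. The pads swing forward as they close: fully open they stand 13 mm farther back than shut.
Start: joints at [-1.396, 0.536, -0.004, 1.538, 0.003, 1.067, -0.071], TCP at [155.007, 631.239, 231.29] pointing down, gripper open.
Joint ranges: [-2.7, 2.7], [-0.37, 2.16], [-1.27, 1.26], [0.24, 2.4], [-1.31, 4.45], [0.19, 1.91], [-2.76, 2.76]. Speed limits (rad/s): [2.39, 2.39, 3.14, 3.14, 3.14, 3.14, 3.14].

INTERFACE

Orientations are given as [roll, pitch, yaw] about the fixed x, y, z axes, in that order (R = Rz(yaw) Ry(pitch) Rx(roll)).
In Python, from plant import bot gives the robot as it stands.
- The arm moves only by the tool move_arm, never from a script. Its argument "plan" is a list of rows, each an object with "travel": the shift along the world's x, y, z in m, a list of three; "roll": the turn about the world's z in rad. In form: [{"travel": [dx, dy, dz], "roll": roll}, ...]. A call has 1 to 10 rows; each row shifts and turns the commanded pose from where the row before left it; what a row does not reach is not made up. A row lasts 1/10 s, in which the tool goes at most 50 mm and 8.59 degrees, less where a joint would pass 70% of its speed; a pose out of reach is approached as far as the arm can. A call with a gripper value outside its range is refused whole. "grip" is the opening in per cent of the stroke, from 0 (shut) to 100 (fully open), set as the call begins (left out, the last holds). The fingers move at their own pace and stop on an object; "grip_force" is the grip in N (left out, the last holds). Time passes only in rows, so rows that do not move let the fingers close. It gives the time, the measured TCP pose, the force, the opening and the grip force at its end, in the units of the state.
- bot.read_state(): the state, without advancing time (a new reading comes with each control period).
- bot.get_image(name): name is "scene" or "top" or "wrist"; returns (picture, depth): 400x640x3 uint8, red, green, blue; 400x640 float32, mm along the optical axis (not along the pixel's ray), 0 where there is no reading.
- bot.camera_info(name): a dict with "mtx" (3x3 intrinsics, pixels), "k1" (the pictures are not rectified: a ray, as slopes to the right and down, at radius r is drawn at 1 + k1 r^2 times it, then the intrinsics apply), "position" and "attitude" of the camera in the world; the wrist camera has in their place "mount" (4x4, takes a point from camera to tool coordinates, whose origin is the TCP and whose axes are the flange's). Camera axes: x right, y up, looking along -z (the intrinsics and any distortion apply to the point x, -y, -z); pixel columns grow to the right and rows downward; lengths in mm; the calibration is good to about 2 mm. A picture is of the moment at which its call begins: read the wrist's pose just before it. camera_info takes no time and is no camera call.
- bot.sign_off(): hands the job in; it is judged then, once.
The state is a dict: "clock": time; "q": joint angles; "qd": joint speeds; "effort": joint torques, N m; "position": TCP position; "tcp_rot": TCP orientation; "contact_force": force on the tool from outside, world axes, zero at the start; "wrist_torque": the same for the moment, N m; "grip_width": opening from 0.0 (shut) to 1.0 (fully open); "grip_force": force on a finger pad.
Only numpy, scipy, OpenCV 4.12 (cv2) and the standard library are available. Lean on these libraries where they do the work, as an engineer would, in place of code of your own. Each camera call takes 0.05 s, during which the arm holds its last target. There are 200 camera calls.

TASK

Draw the block level out of the low steel tunnel by the end that sticks out until all of it is clear, and let go of it on the bench. Then take it again, lay it upright between the ribs of its open case, let go, and gently lower the hinged lid until it is fully shut. Do not tip the level over, and leave the other things on the bench where they are.

Things in the scene. Friction and masses are not known exactly. Their poses are not given: they have to be found in the camera images.
- bridge: Low grey steel tunnel, bolted down: two cheeks and a flat roof, its back end closed. 94 mm wide (x; 154 over its 8 mm high feet), 130 long (y), roof top at 58 mm; a block with studs on the roof's back half reaches 120 mm. Origin: centre of its footprint on the bench. Its +y points out of the open end.
- bridge_mouth (a point): Middle of the tunnel's open end, at bench height (tunnel y = +65 mm). The opening is 70 mm wide and 48 mm high; there is no floor, the level stands on the bench.
- level: Plain aluminium block level with a glass vial in its top: a bar 180 mm long (its y), 36 wide (x), 32 high (z), 0.4 to 0.75 kg. Origin: centre of its underside. It starts standing upright on the bench in the tunnel, roughly along it, with 55 to 75 mm of its nose end (+y) sticking out.
- level_nose (a point): Centre of the level's end face that sticks out of the tunnel at the start, 16 mm above its underside.
- level_tail (a point): Centre of the level's other end face, inside the tunnel at the start, 16 mm above its underside.
- case: Grey plastic instrument case, fixed to the bench, open at the top: outside 150 mm wide (x), 230 long (y), 60 high; inside 138 by 218 mm, floor and walls 6 mm thick. Origin: centre of its underside, on the bench. The level lies in it along y, either way round, centred 20 mm off the middle towards -x, on two rubber saddles.
- case_seat (a point): Where the middle of the level's underside belongs: case x = -20 mm, y = 0, 14 mm above the bench. Two saddles, 36 mm long, centred 70 mm either way along the case's y; each has a rib on both sides, ribs 46 mm apart, 10 mm thick, rising 16 mm above the seat. The 104 mm between the saddles is free of ribs: only there is room for fingers, 31 mm or more each side.
- lid (a joint): Angle of the case's lid, rad: 0 shut flat on the rim, pi/2 upright, stop at 2.35; starts open at 2.0 to 2.3, leaning back. The hinge is stiff: the lid stays at any angle and takes about 1 to 4 N at its edge to move. Gently: over the last 0.3 rad the edge moves slower than 0.3 m/s.
- lid_hinge (a point): Point on the lid's hinge axis, middle of its length: on the case's +x rim (case x = +75 mm, y = 0), 60 mm above the bench; the axis runs along the case's y. The shut lid reaches from here towards the case's -x, its underside at this height.
- lid_edge (a point): Outer end of the lid's tongue at mid thickness, 164 mm from the hinge axis. The lid is a flat plate, 150 mm from hinge to free edge, 230 mm along the hinge, 10 mm thick; the tongue, 60 mm wide and 8 mm thick, stands out 14 mm from the middle of the free edge.
- roll_wide: Bystander: grooved steel roll, 80 mm diameter, 55 mm high, standing on end. Origin: centre of its underside.
- roll_tall: Bystander: slim grooved steel roll, 56 mm diameter, 110 mm high, standing on end. Origin: centre of its underside.
- disc: Bystander: flat steel disc with a hub, 100 mm diameter, 34 mm high. Origin: centre of its underside.
- carton: Bystander: cardboard carton 70 x 90 x 120 mm high. Origin: centre of its underside.
- oiler: Bystander: white plastic bottle, 52 mm diameter, 130 mm high. Origin: centre of its underside.
- wrench: Bystander: steel wrench 170 mm long, lying flat.
- driver: Bystander: screwdriver 180 mm long, lying flat.
Mind the look-alikes: they are no part of the job. Leave any purple look-alike of the level alone.

How it is judged (in metres and radians):
On the way, in this order (a step that is already met when the one before it is completed fails the run):
1. the level stands on the bench, wholly out of the tunnel, at rest and let go (y of each of level_tail, level_nose in the frame of bridge above 0.066 m and height (world z) of level below 0.005 m and angle between level's own z axis and vertical below 0.06 rad and contact force between the fingers and level below 0.2 N and linear speed of level below 0.02 m/s), for 0.2 s.
2. the level lies upright between the ribs of the case, let go, with the lid still open (z of level in the frame of case_seat between -0.004 and 0.005 m and x of level in the frame of case_seat between -0.009 and 0.009 m and y of level in the frame of case_seat between -0.025 and 0.025 m and angle between level's own z axis and vertical below 0.06 rad and angle between the y axis of level and the y axis of case, either way round below 0.12 rad and contact force between the fingers and level below 0.2 N and value of joint lid above 0.6 rad), for 0.2 s.
At the end, for the whole second after the job is handed in: The level lies at rest, upright (within 0.06 rad), on both saddles between the ribs of the case (its underside within 5 mm of the seats' height, its centre within 9 mm across and 25 mm along of case_seat, along the case within 0.12 rad), and the lid is shut (within 0.04 rad) (value of joint lid below 0.04 rad and linear speed of level below 0.02 m/s and z of level in the frame of case_seat between -0.004 and 0.005 m and x of level in the frame of case_seat between -0.009 and 0.009 m and y of level in the frame of case_seat between -0.025 and 0.025 m and angle between level's own z axis and vertical below 0.06 rad and angle between the y axis of level and the y axis of case, either way round below 0.12 rad); the robot touches nothing.
It fails at once if the lid is slammed: in its last 0.3 rad it turns shut faster than 2 rad/s (value of joint lid below 0.3 rad and velocity of joint lid below -2 rad/s).
It fails at once if the level is tipped over (more than 0.8 rad) (angle between level's own z axis and vertical above 0.8 rad).
It fails at once if a bystander is moved by more than 40 mm (distance of any of roll_wide, roll_tall, disc, carton, oiler, wrench, driver from where it was at the start of the episode above 0.04 m).
It also fails if it takes over 72 s, if anything falls off the work surface, if the arm or the gripper's body presses on something with over 40 N, if the wrist force passes 120 N, or if a joint passes its speed limit or range.

## Working session

There is one attempt and no reset: what is moved stays moved. The work goes in short steps, Python scripts to look and compute and a tool call to move; the robot and the scene stay as the last step left them, time stands still between calls to the robot, and variables do not carry over. Pictures are saved under pics/ and viewed, at most 10 in all, crops included, and the job is handed in when it is done.

Besides the shell and the picture viewer there is one more tool, called after "Emit:" as name(argument=value, ...), one argument or row to a line, values as JSON. move_arm: Moves the arm, as the interface text tells. Its arguments: {"type":"object","properties":{"plan":{"type":"array"},"grip":{"type":"number"},"grip_force":{"type":"number"}},"required":["plan"]}

```bash
ls; mkdir -p pics; cat > h.py <<'E'
import numpy as np, cv2
from scipy.spatial.transform import Rotation as Ro
from plant import bot
def pose(name,st=None):
    c=bot.camera_info(name)
    if 'mount' in c:
        st=st or bot.read_state(); T=np.eye(4);T[:3,:3]=Ro.from_euler('xyz',st['tcp_rot']).as_matrix();T[:3,3]=st['position'];return c,T@np.array(c['mount'])
    T=np.eye(4);a=np.array(c['attitude'])
    T[:3,:3]=a if a.shape==(3,3) else Ro.from_euler('xyz',a).as_matrix()
    T[:3,3]=c['position'];return c,T
def rays(c,uv):
    uv=np.asarray(uv,float).reshape(-1,1,2)
    n=cv2.undistortPoints(uv,np.array(c['mtx'],float),np.array([c['k1'],0,0,0.])).reshape(-1,2)
    return np.c_[n[:,0],-n[:,1],-np.ones(len(n))]
def cloud(c,T,d):
    v,u=np.mgrid[:d.shape[0],:d.shape[1]]
    r=rays(c,np.c_[u.ravel(),v.ravel()])*d.reshape(-1,1)
    P=r@T[:3,:3].T+T[:3,3]; P[d.ravel()==0]=np.nan
    return P.reshape(*d.shape,3)
def plane(c,T,uv,z):
    r=rays(c,uv)@T[:3,:3].T; o=T[:3,3]
    return o+r*((z-o[2])/r[:,2])[:,None]
def grab(name):
    st=bot.read_state(); c,T=pose(name,st); im,d=bot.get_image(name)
    np.savez(f'{name}.npz',im=im,d=d,P=cloud(c,T,d),T=T)
    return c,T,im,d
E
python3 - <<'E'
from h import *
print(bot.camera_info('top'));print(bot.camera_info('wrist'));print(bot.read_state())
for n in('top','scene'):
    c,T,im,d=grab(n); cv2.imwrite(f'pics/{n}0.png',im[...,::-1])
E
```

```text
pics
{'mtx': array([[394.28387988,   0.        , 317.57686454],
       [  0.        , 394.28387988, 196.32846607],
       [  0.        ,   0.        ,   1.        ]]), 'k1': -1.287623223822756e-05, 'position': array([ 313.28927064,  -45.91156082, 1212.44792842]), 'attitude': array([ 0.17341262, -0.00717057, -1.56478856])}
{'mtx': array([[323.09692629,   0.        , 322.97578936],
       [  0.        , 323.09692629, 197.39445445],
       [  0.        ,   0.        ,   1.        ]]), 'k1': -0.0476320133602965, 'mount': array([[-7.73558269e-04,  9.64408338e-01,  2.64416262e-01,
         6.75636131e+01],
       [ 9.99999477e-01,  9.23113097e-04, -4.41349951e-04,
         4.69342888e-01],
       [-6.69727687e-04,  2.64415782e-01, -9.64408547e-01,
        -1.42414477e+02],
       [ 0.00000000e+00,  0.00000000e+00,  0.00000000e+00,
         1.00000000e+00]])}
{'clock': 0.0, 'q': array([-1.39618146,  0.53718065, -0.00444404,  1.53890567,  0.00257918,
        1.06730017, -0.0712094 ]), 'qd': array([-9.05771084e-04,  3.79002456e-04, -3.46449698e-05, -2.70375078e-04,
       -5.84249704e-04,  2.23053227e-03, -7.15484148e-04]), 'effort': array([ 2.54762671e-05, -5.83427489e+01,  1.04860034e+00, -2.59092951e+01,
        1.22928817e-02,  9.74793162e-03,  1.05688855e-06]), 'position': array([154.87537471, 630.60622393, 230.39096492]), 'tcp_rot': array([-3.13980789e+00,  1.10054243e-04,  2.90083510e+00]), 'contact_force': array([ 1.01588765, -0.17768381,  0.40805844]), 'wrist_torque': array([0.0207238 , 0.00959067, 0.02771177]), 'grip_force': 0.0, 'grip_width': 0.9983745977745025}
```

View pics/top0.png

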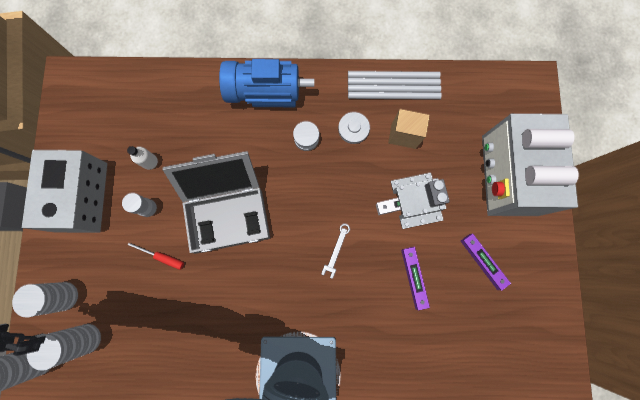

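View pics/scene0.png

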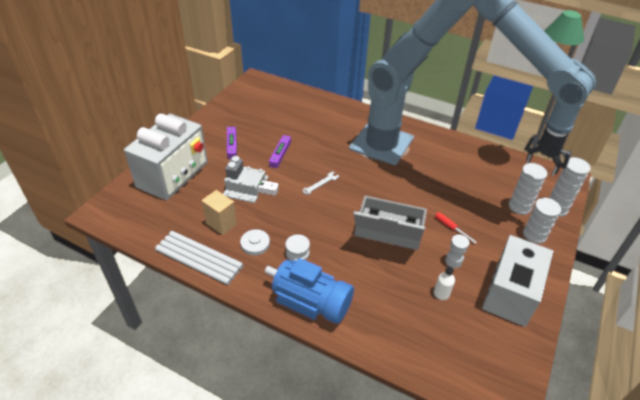

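The top view shows the tunnel at about (418,198), with the level's silver nose at (388,207) pointing left (world +y). The case is at (225,220) with its lid leaning back at the top of the picture. The purple look-alikes are at (416,278) and (486,262).

```bash
python3 - <<'E'
from h import *
z=np.load('top.npz');im=z['im'];P=z['P']
print('bench z',np.nanmedian(P[300:340,350:390,2]))
def sel(u0,u1,v0,v1,za,zb,light=False):
    Q=P[v0:v1,u0:u1]; m=(Q[...,2]>za)&(Q[...,2]<zb)
    if light:
        hsv=cv2.cvtColor(im[v0:v1,u0:u1],cv2.COLOR_RGB2HSV); m&=hsv[...,1]<60
    return Q[m]
def rect(n,p):
    r=cv2.minAreaRect(p[:,:2].astype(np.float32)); print(n,len(p),'c',np.round(r[0],1),'s',np.round(r[1],1),'a',round(r[2],1),'z',round(np.median(p[:,2]),1))
rect('nose',sel(370,398,190,220,24,40,True))
rect('roof',sel(385,455,165,235,50,64))
rect('feet+',sel(385,455,165,235,4,14,True))
rect('rim',sel(160,280,145,255,52,68))
rect('block',sel(385,460,165,235,80,140))
Q=sel(155,275,140,250,72,260); c=Q.mean(0);n=np.linalg.svd(Q-c,full_matrices=False)[2][2];print('lid pts',len(Q),c,n, Q[:,2].max())
t=Q[Q[:,2]>Q[:,2].max()-25];print(t.mean(0))
for nm,a in dict(roll=(290,322,118,155),disc=(335,375,108,145),carton=(385,435,105,150),oil=(125,160,145,170),rollt=(120,160,190,218),wr=(318,352,220,280),drv=(125,188,240,272)).items():
    p=sel(*a,6,200); rect(nm,p)
b=cv2.resize(im[160:240,360:460,::-1],None,fx=6,fy=6,interpolation=cv2.INTER_CUBIC)
a=cv2.resize(im[145:255,160:280,::-1],None,fx=5,fy=5,interpolation=cv2.INTER_CUBIC)
cv2.imwrite('pics/b.png',b);cv2.imwrite('pics/a.png',a)
E
```

```text
bench z -0.11324567177030076
nose 245 c [ 505.3 -266.1] s [60.9 68.7] a 15.0 z 31.8
roof 971 c [ 514.7 -359.4] s [ 94.3 129.3] a 12.3 z 57.8
feet+ 634 c [ 512.1 -347.9] s [153.8 154. ] a 12.3 z 8.1
rim 772 c [446.5 220.1] s [162.7 230.8] a 11.7 z 60.2
block 452 c [ 523.1 -398.3] s [71.2 46.5] a 14.3 z 108.5
lid pts 3068 [557.96817564 242.12852811 143.78903141] [-0.86196781 -0.180062    0.4739084 ] 208.96789664227492
[585.38696832 248.61107848 192.72061617]
roll 612 c [713.3 -17.8] s [79.5 84.6] a 23.9 z 54.2
disc 786 c [ 746.2 -166.2] s [113.3 100.4] a 88.3 z 22.3
carton 1182 c [ 750.5 -341.4] s [147.6 128.2] a 78.6 z 117.6
oil 467 c [640.4 466.4] s [44.3 76.8] a 57.1 z 83.9
rollt 586 c [511.1 484.8] s [111.8  75.4] a 47.5 z 106.8
wr 235 c [ 360.4 -102.8] s [167.5  99.4] a 2.2 z 7.9
drv 337 c [334.9 433.5] s [173.9  83.4] a 84.7 z 22.2
```

View pics/b.png

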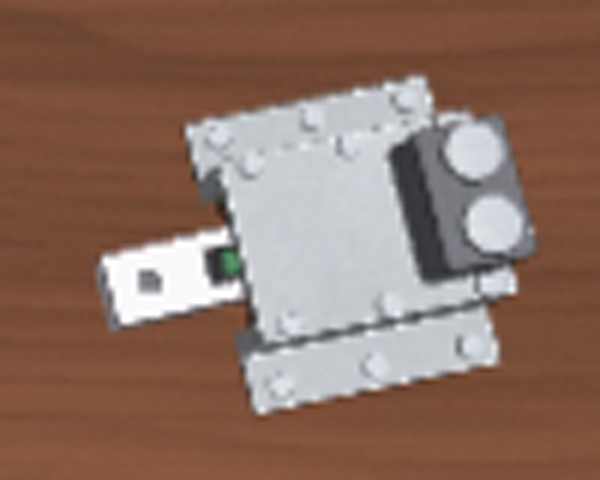

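View pics/a.png

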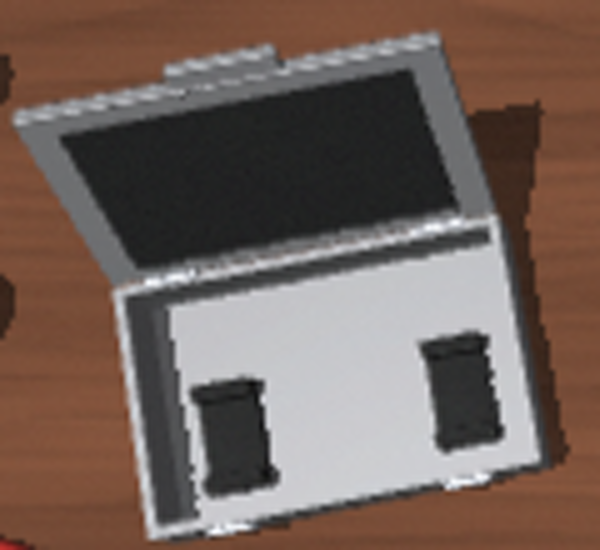

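The first crop shows the level's nose face running from (100,265) to (115,325), skewed about 2° from the tunnel. The second shows the two dark saddles at (235,435) and (462,390), with the hinge on the upper side.

```bash
python3 - <<'E'
from h import *
c,T=pose('top'); z=np.load('top.npz');im=z['im'];P=z['P']
a=np.radians(12.3); R=np.array([[np.cos(a),-np.sin(a)],[np.sin(a),np.cos(a)]]);B=np.array([514.7,-359.4])
L=(P[...,:2]-B)@R
hsv=cv2.cvtColor(im,cv2.COLOR_RGB2HSV)
m=(np.abs(L[...,0])<33)&(L[...,1]>67)&(L[...,1]<170)&(P[...,2]>27)&(P[...,2]<37)
p=P[m][:,:2]; r=cv2.minAreaRect(p.astype(np.float32));print('nose',len(p),r, 'bridge frame', L[m].min(0),L[m].max(0))
# case
a=np.radians(11.75); R=np.array([[np.cos(a),-np.sin(a)],[np.sin(a),np.cos(a)]]);C=np.array([446.5,220.1])
L=(P[...,:2]-C)@R; zz=P[...,2]
near=(np.abs(L[...,0])<100)&(np.abs(L[...,1])<120)
m=near&(zz>56)&(zz<63)
print('rim x hist',np.histogram(L[m][:,0],np.arange(-90,100,6)));print('y ext',np.percentile(L[m][:,1],[0,2,98,100]))
f=near&(zz>3)&(zz<10);print('floor x,y',np.percentile(L[f],[1,99],axis=0))
s=near&(zz>11)&(zz<33)&(hsv[...,2]<80)&(np.abs(L[...,0])<60)&(np.abs(L[...,1])<98)
for k in(-1,1):
    q=s&(np.sign(L[...,1])==k);print('saddle',k,q.sum(),L[q].min(0),L[q].max(0),np.median(zz[q]), cv2.minAreaRect(L[q].astype(np.float32)))
w=(zz>4)&(zz<16)&(P[...,0]>300)&(P[...,0]<460)&(P[...,1]<-60)&(P[...,1]>-170);q=P[w];print('wrench',q[:,:2].min(0),q[:,:2].max(0),q[q[:,0].argmax()])
E
```

```text
nose 224 ((491.9270324707031, -265.09234619140625), (35.81381607055664, 60.057456970214844), 13.124964714050293) bridge frame [-20.31221216  67.0011908 ] [ 16.02070303 127.12806397]
rim x hist (array([  0,   2, 134,  27,   9,   9,  10,   9,   6,   8,   6,   9,   9,
         6,   8,   9,  10,   9,  11,   8,  10,  10,   8,  10,  10,  11,
       141,  49,   0,   0,   0]), array([-90, -84, -78, -72, -66, -60, -54, -48, -42, -36, -30, -24, -18,
       -12,  -6,   0,   6,  12,  18,  24,  30,  36,  42,  48,  54,  60,
        66,  72,  78,  84,  90,  96]))
y ext [-115.4784421  -114.72024013  114.44417048  115.47621688]
floor x,y [[ -91.66650179 -103.37558128]
 [  66.56780814  108.54852822]]
saddle -1 233 [-55.30169445 -88.32410127] [  9.72059274 -53.55151459] 15.861401556523106 ((-22.804351806640625, -70.95651245117188), (34.74925231933594, 65.02338409423828), 89.92991638183594)
saddle 1 237 [-55.67904602  50.24087484] [ 9.50836971 86.4911934 ] 15.776380579032775 ((-23.097492218017578, 68.55616760253906), (35.56680679321289, 65.4629135131836), 88.16792297363281)
wrench [ 300.01031545 -165.28406974] [457.45811879 -61.71699454] [ 457.45811879 -104.29865832    4.93194912]
```

Emit:
move_arm(
  plan=[
    {"travel":[0,0,0.04],"roll":0},
    {"travel":[0.029,-0.038,0.01],"roll":-0.1},
    {"travel":[0.029,-0.038,0],"roll":-0.12},
    {"travel":[0.029,-0.038,0],"roll":-0.12},
    {"travel":[0.029,-0.038,0],"roll":-0.12},
    {"travel":[0.029,-0.038,0],"roll":-0.12},
    {"travel":[0.029,-0.038,0],"roll":-0.12},
    {"travel":[0.029,-0.038,0],"roll":-0.12},
    {"travel":[0.029,-0.038,0],"roll":-0.12},
    {"travel":[0.029,-0.038,0],"roll":-0.12},
  ],
  grip=85,
)

```text
clock: 1.1
position: [416.7, 287.4, 281.2]
tcp_rot: [-3.141, -0.0, 1.836]
contact_force: [0.5, 0.2, -0.7]
grip_width: 0.855
grip_force: 0.0
```

Emit:
move_arm(
  plan=[
    {"travel":[0.007,-0.047,0],"roll":0},
    {"travel":[0.007,-0.047,0],"roll":0},
    {"travel":[0.007,-0.047,0],"roll":0},
    {"travel":[0.007,-0.047,0],"roll":0},
    {"travel":[0.007,-0.047,0],"roll":0},
    {"travel":[0.007,-0.047,0],"roll":0},
    {"travel":[0.007,-0.047,0],"roll":0},
    {"travel":[0.007,-0.047,0],"roll":0},
    {"travel":[0.007,-0.047,0],"roll":0},
    {"travel":[0.007,-0.047,0],"roll":0},
  ],
)

```text
clock: 2.1
position: [485.8, -182.4, 281.2]
tcp_rot: [3.142, -0.0, 1.841]
contact_force: [0.9, -0.1, 0.5]
grip_width: 0.852
grip_force: 0.0
```

```bash
cat > lv.py <<'E'
from h import *
import sys
def level(zc=32,box=None):
    c,T,im,d=grab('wrist'); P=cloud(c,T,d)
    m=(np.abs(P[...,2]-zc)<5)
    if box: m&=(P[...,0]>box[0])&(P[...,0]<box[1])&(P[...,1]>box[2])&(P[...,1]<box[3])
    m=cv2.morphologyEx(m.astype(np.uint8),cv2.MORPH_OPEN,np.ones((3,3)))
    n,l,s,_=cv2.connectedComponentsWithStats(m)
    for k in range(1,n):
        if s[k,4]>150:
            p=P[l==k];r=cv2.minAreaRect(p[:,:2].astype(np.float32));print(s[k,4],np.round(r[0],1),np.round(r[1],1),round(r[2],1),'z',round(np.median(p[:,2]),1),'px',s[k,:4])
    return c,T,im,d,P
E
python3 - <<'E'
from lv import *
c,T,im,d,P=level(32,(400,620,-320,-40)); cv2.imwrite('pics/w1.png',im[...,::-1]); print(bot.read_state()['position'])
E
```

```text
1403 [ 493.7 -271.6] [36.1 72. ] 13.6 z 31.9 px [297 207  29  53]
[ 485.42026005 -191.62970829  281.96293406]
```

View pics/w1.png

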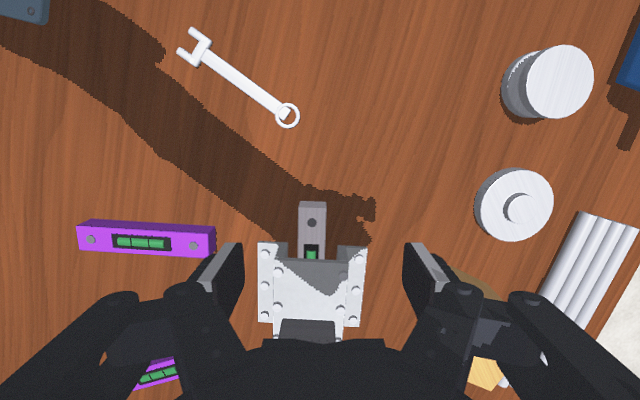

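The wrist view shows the nose at (312,230) just in front of the tunnel mouth. The wrench's ring is at (287,115), clear of the pull path to the right.

Emit:
move_arm(
  plan=[
    {"travel":[0.001,-0.018,-0.03],"roll":-0.035},
    {"travel":[0.001,-0.018,-0.04],"roll":0},
    {"travel":[0.001,-0.018,-0.045],"roll":0},
    {"travel":[0.001,-0.018,-0.045],"roll":0},
    {"travel":[0,0,-0.03],"roll":0},
    {"travel":[0,0,-0.02],"roll":0},
    {"travel":[0,0,0],"roll":0},
    {"travel":[0,0,0],"roll":0},
  ],
)

```text
clock: 2.95
position: [490.0, -252.7, 71.6]
tcp_rot: [-3.141, -0.0, 1.806]
contact_force: [0.5, -0.6, 0.4]
grip_width: 0.852
grip_force: 0.0
```

Emit:
move_arm(
  plan=[
    {"travel":[0.002,-0.011,-0.02],"roll":0},
    {"travel":[0,0,-0.03],"roll":0},
    {"travel":[0,0,-0.013],"roll":0},
    {"travel":[0,0,-0.005],"roll":0},
    {"travel":[0,0,0],"roll":0},
  ],
)

```text
clock: 3.45
position: [492.4, -263.6, 3.8]
tcp_rot: [3.141, 0.0, 1.806]
contact_force: [0.2, 0.4, 0.5]
grip_width: 0.849
grip_force: 0.0
```

Emit:
move_arm(
  plan=[
    {"travel":[0,0,0],"roll":0},
    {"travel":[0,0,0],"roll":0},
    {"travel":[0,0,0],"roll":0},
    {"travel":[0,0,0],"roll":0},
    {"travel":[0,0,0],"roll":0},
    {"travel":[0,0,0],"roll":0},
  ],
  grip=0,
  grip_force=50,
)

```text
clock: 4.05
position: [492.9, -264.0, 4.4]
tcp_rot: [3.14, 0.001, 1.806]
contact_force: [-0.3, 0.8, 7.2]
grip_width: 0.414
grip_force: 50.8
```

Emit:
move_arm(
  plan=[
    {"travel":[0,0,0.001],"roll":0},
    {"travel":[-0.001,0.005,0],"roll":0},
    {"travel":[-0.0025,0.0106,0],"roll":0},
    {"travel":[-0.0025,0.0106,0],"roll":0},
    {"travel":[-0.0025,0.0106,0],"roll":0},
    {"travel":[-0.0025,0.0106,0],"roll":0},
    {"travel":[-0.0025,0.0106,0],"roll":0},
    {"travel":[0,0,0],"roll":0},
  ],
)

```text
clock: 4.85
position: [478.1, -203.2, 4.4]
tcp_rot: [-3.141, -0.002, 1.807]
contact_force: [-1.4, 3.4, 5.8]
grip_width: 0.412
grip_force: 51.4
```

Emit:
move_arm(
  plan=[
    {"travel":[0.001,0.009,0],"roll":-0.016},
    {"travel":[0.001,0.009,0],"roll":-0.018},
    {"travel":[0.001,0.009,0],"roll":-0.018},
    {"travel":[0.001,0.009,0],"roll":-0.018},
    {"travel":[0.001,0.009,0],"roll":-0.018},
    {"travel":[0.002,0.009,0],"roll":-0.018},
    {"travel":[0.002,0.009,0],"roll":-0.018},
    {"travel":[0.002,0.009,0],"roll":-0.018},
    {"travel":[0.003,0.009,0],"roll":-0.018},
    {"travel":[0,0,0],"roll":0},
  ],
)

```text
clock: 5.85
position: [492.8, -123.2, 4.4]
tcp_rot: [-3.142, -0.001, 1.645]
contact_force: [0.9, -1.6, 5.1]
grip_width: 0.41
grip_force: 51.4
```

```bash
python3 - <<'E'
from h import *
c,T,im,d=grab('top'); P=cloud(c,T,d)
a=np.radians(12.3); R=np.array([[np.cos(a),-np.sin(a)],[np.sin(a),np.cos(a)]])
m=(np.abs(P[...,2]-32)<5)&(P[...,0]>460)&(P[...,0]<540)&(P[...,1]>-310)&(P[...,1]<-60)
p=P[m][:,:2];L=(p-[514.7,-359.4])@R
print(len(p),cv2.minAreaRect(p.astype(np.float32)),L.min(0),L.max(0),bot.read_state())
E
```

```text
343 ((506.3822937011719, -237.37020874023438), (141.53225708007812, 72.2222900390625), 85.1551284790039) [-37.49830962  63.62833503] [ 37.9604167  199.26722354] {'clock': 5.9, 'q': array([-0.19736492,  0.73238941,  0.45678035,  2.0450735 , -0.65200771,
        0.50927259,  0.8156482 ]), 'qd': array([ 0.00863791, -0.00143305, -0.00487604, -0.00216687, -0.00206849,
        0.00361616,  0.00849109]), 'effort': array([ -1.03036679, -47.94260502,   7.52355337, -10.60768604,
         0.19306015,   0.3866998 ,   0.27227593]), 'position': array([ 492.73884363, -123.2140993 ,    4.39513295]), 'tcp_rot': array([ 3.14159205e+00, -9.86240850e-04,  1.64549798e+00]), 'contact_force': array([-1.13269896, -0.40662799,  4.85328814]), 'wrist_torque': array([-0.33353448, -0.14501901, -0.34143558]), 'grip_force': 51.384286880493164, 'grip_width': 0.4146526564477135}
```

Emit:
move_arm(
  plan=[
    {"travel":[0,0,0],"roll":0},
    {"travel":[0,0,0],"roll":0},
    {"travel":[0,0,0],"roll":0},
    {"travel":[0,0,0],"roll":0},
  ],
  grip=65,
)

```text
clock: 6.3
position: [492.3, -124.3, 4.1]
tcp_rot: [-3.141, -0.001, 1.646]
contact_force: [0.1, -0.4, 0.2]
grip_width: 0.651
grip_force: 0.0
```

Emit:
move_arm(
  plan=[
    {"travel":[0,0,0.02],"roll":0},
    {"travel":[0,0,0.04],"roll":0},
    {"travel":[0,0,0.05],"roll":0},
    {"travel":[0,0,0.05],"roll":0},
    {"travel":[0,-0.025,0.03],"roll":0},
    {"travel":[0,-0.025,0.0],"roll":0},
    {"travel":[0,-0.025,0],"roll":0},
    {"travel":[0,0,0],"roll":0},
    {"travel":[0,0,0],"roll":0},
  ],
)

```text
clock: 7.2
position: [492.1, -199.7, 194.1]
tcp_rot: [-3.141, -0.001, 1.645]
contact_force: [-0.3, 0.3, 0.2]
grip_width: 0.653
grip_force: 0.0
```

```bash
python3 - <<'E'
from lv import *
c,T,im,d,P=level(32,(400,620,-320,-40)); print(bot.read_state()['position'])
c,T,im,d=grab('top'); P=cloud(c,T,d)
m=(np.abs(P[...,2]-32)<5)&(P[...,0]>460)&(P[...,0]<540)&(P[...,1]>-287)&(P[...,1]<-60);p=P[m];print(len(p),cv2.minAreaRect(p[:,:2].astype(np.float32)))
E
```

```text
6884 [ 496.6 -185.4] [ 36.1 179.3] 4.3 z 32.0 px [311  68  39 186]
[ 492.28819279 -198.90504143  193.90354601]
12 ((503.881591796875, -99.25015258789062), (6.568158149719238, 13.867439270019531), 48.03940200805664)
```

Emit:
move_arm(
  plan=[
    {"travel":[0.0043,0.0138,-0.03],"roll":0},
    {"travel":[0,0,-0.05],"roll":0},
    {"travel":[0,0,-0.045],"roll":0},
    {"travel":[0,0,-0.035],"roll":0},
    {"travel":[0,0,-0.02],"roll":0},
    {"travel":[0,0,-0.008],"roll":0},
    {"travel":[0,0,0],"roll":0},
    {"travel":[0,0,0],"roll":0},
  ],
)

```text
clock: 8.1
position: [497.6, -185.9, 7.2]
tcp_rot: [3.14, 0.0, 1.646]
contact_force: [0.1, -0.3, 0.2]
grip_width: 0.652
grip_force: 0.0
```

Emit:
move_arm(
  plan=[
    {"travel":[0,0,0],"roll":0},
    {"travel":[0,0,0],"roll":0},
    {"travel":[0,0,0],"roll":0},
    {"travel":[0,0,0],"roll":0},
    {"travel":[0,0,0],"roll":0},
  ],
  grip=0,
  grip_force=70,
)

```text
clock: 8.6
position: [497.7, -186.1, 7.7]
tcp_rot: [3.14, 0.0, 1.646]
contact_force: [-0.6, 0.8, 6.2]
grip_width: 0.408
grip_force: 71.1
```

Emit:
move_arm(
  plan=[
    {"travel":[0,0,0.01],"roll":0},
    {"travel":[0,0,0.02],"roll":0},
    {"travel":[0,0,0.03],"roll":0},
    {"travel":[0,0,0.04],"roll":0},
    {"travel":[0,0,0.04],"roll":0},
    {"travel":[0,0,0.02],"roll":0},
    {"travel":[0,0,0],"roll":0},
  ],
)

```text
clock: 9.3
position: [498.2, -186.4, 169.2]
tcp_rot: [3.136, 0.001, 1.646]
contact_force: [1.2, 0.2, -6.5]
grip_width: 0.407
grip_force: 71.3
```

Emit:
move_arm(
  plan=[
    {"travel":[0,0.02,0.04],"roll":0.0},
    {"travel":[0.009,0.028,0.035],"roll":0.02},
    {"travel":[0.009,0.038,0.03],"roll":0.02},
    {"travel":[0.009,0.042,0.016],"roll":0.02},
    {"travel":[0.009,0.048,0],"roll":0.02},
    {"travel":[0.009,0.048,0],"roll":0.02},
    {"travel":[0.009,0.048,0],"roll":0.03},
    {"travel":[0.009,0.042,0],"roll":0},
    {"travel":[0,0.022,0],"roll":0},
    {"travel":[0,0,0],"roll":0},
  ],
)

```text
clock: 10.3
position: [558.0, 155.5, 284.6]
tcp_rot: [-3.138, -0.002, 1.783]
contact_force: [-0.9, 0.3, -5.6]
grip_width: 0.405
grip_force: 73.6
```

```bash
python3 - <<'E'
from h import *
c,T,im,d=grab('wrist');P=cloud(c,T,d);st=bot.read_state();print(st['position'],st['tcp_rot'],st['grip_width'])
cv2.imwrite('pics/w2.png',im[...,::-1])
a=np.radians(11.75); R=np.array([[np.cos(a),-np.sin(a)],[np.sin(a),np.cos(a)]]);C=np.array([443.9,218.4])
L=(P[...,:2]-C)@R; zz=P[...,2]
near=(np.abs(L[...,0])<100)&(np.abs(L[...,1])<120)
m=near&(zz>56)&(zz<63);print('rim',np.percentile(L[m],[0,1,50,99,100],axis=0).round(1))
for k in(-1,1):
    q=near&(L[...,1]*k>40)&(np.abs(L[...,1])<98)&(np.abs(L[...,0])<60)&(zz>11)&(zz<40)
    s=q&(zz<19);r=q&(zz>25)
    for n,w in(('seat',s),('rib',r)):
        if w.sum()>20:print(k,n,w.sum(),np.percentile(L[w],[1,99],axis=0).round(1),np.median(zz[w]).round(1))
    x=L[r][:,0]
    if len(x): print(np.histogram(x,np.arange(-60,24,4)))
E
```

```text
[558.16383564 152.16619971 284.97719477] [-3.13762474e+00  1.74787404e-04  1.77989571e+00] 0.40561707127413277
rim [[ -74.7 -114.8]
 [ -73.8 -114.2]
 [ -67.8  -20.9]
 [  77.1   92.3]
 [  78.2   95.2]]
-1 seat 1049 [[-42.2 -87.2]
 [ 14.7 -51.1]] 13.6
-1 rib 516 [[-51.7 -86.9]
 [ 14.8 -51.2]] 29.5
(array([ 0,  3, 86, 88, 84,  0,  0,  0,  0,  0,  0,  0,  0,  0,  0,  0, 78,
       93, 84,  0]), array([-60, -56, -52, -48, -44, -40, -36, -32, -28, -24, -20, -16, -12,
        -8,  -4,   0,   4,   8,  12,  16,  20]))
1 seat 1261 [[-41.8  52.6]
 [ 15.   88. ]] 13.8
1 rib 661 [[-51.1  52.4]
 [ 15.   88.3]] 29.5
(array([  0,   0,  92, 119, 123,   0,   0,   0,   0,   0,   0,   0,   0,
         0,   0,   0,  94, 120, 113,   0]), array([-60, -56, -52, -48, -44, -40, -36, -32, -28, -24, -20, -16, -12,
        -8,  -4,   0,   4,   8,  12,  16,  20]))
```

View pics/w2.png

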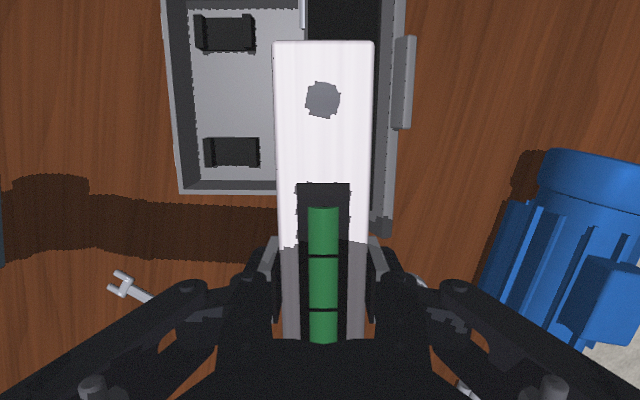

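The wrist view shows both saddles, at (225,33) and (232,152), and the held level straight and centred in the fingers.

Emit:
move_arm(
  plan=[
    {"travel":[-0.022,0.012,0],"roll":0},
    {"travel":[-0.035,0.017,0],"roll":0},
    {"travel":[-0.035,0.017,0],"roll":0},
    {"travel":[-0.025,0.012,-0.02],"roll":0},
    {"travel":[-0.015,0.004,-0.03],"roll":-0.004},
    {"travel":[0,0,-0.045],"roll":0},
    {"travel":[0,0,-0.045],"roll":0},
    {"travel":[0,0,-0.035],"roll":0},
    {"travel":[0,0,0],"roll":0},
    {"travel":[0,0,0],"roll":0},
  ],
)

```text
clock: 11.35
position: [427.9, 210.6, 112.5]
tcp_rot: [-3.141, 0.001, 1.77]
contact_force: [1.0, -0.1, -5.2]
grip_width: 0.409
grip_force: 73.5
```

```bash
python3 - <<'E'
from h import *
c,T,im,d=grab('wrist');P=cloud(c,T,d);st=bot.read_state();print(st['position'],st['tcp_rot'],st['contact_force'])
a=np.radians(11.75); R=np.array([[np.cos(a),-np.sin(a)],[np.sin(a),np.cos(a)]]);C=np.array([426,215.3])
L=(P[...,:2]-C)@R; zz=P[...,2];zt=st['position'][2]+24.3
near=(np.abs(L[...,0])<40)&(np.abs(L[...,1])<120)
m=near&(abs(zz-zt)<6)&(L[...,1]>30);print('level top',np.percentile(L[m],[1,99],axis=0).round(1),np.median(zz[m]),cv2.minAreaRect(L[m].astype(np.float32)))
m=near&(zz>26)&(zz<33);print('rib',m.sum(),np.histogram(L[m][:,0],np.arange(-40,41,4)))
E
```

```text
[428.94860569 211.45411989 113.57620041] [ 3.13995549e+00 -6.99691562e-05  1.77024524e+00] [ 0.25925121 -0.52288483 -5.53518041]
level top [[-16.6  30.6]
 [ 18.1  85.2]] 136.53607804781055 ((0.71270751953125, 57.96580505371094), (56.19935989379883, 36.1583366394043), 89.51347351074219)
rib 421 (array([40, 56, 16, 13, 14, 16, 15, 15, 13, 19, 18, 15, 19, 14, 14, 19, 15,
       12, 35, 43]), array([-40, -36, -32, -28, -24, -20, -16, -12,  -8,  -4,   0,   4,   8,
        12,  16,  20,  24,  28,  32,  36,  40]))
```

Emit:
move_arm(
  plan=[
    {"travel":[-0.0018,0.004,-0.02],"roll":0.006},
    {"travel":[0,0,-0.025],"roll":0},
    {"travel":[0,0,-0.02],"roll":0},
    {"travel":[0,0,-0.013],"roll":0},
    {"travel":[0,0,-0.005],"roll":0},
    {"travel":[0,0,0],"roll":0},
  ],
)

```text
clock: 12.0
position: [426.7, 216.3, 29.9]
tcp_rot: [3.141, -0.0, 1.778]
contact_force: [-0.0, -0.5, -5.2]
grip_width: 0.404
grip_force: 73.5
```

Emit:
move_arm(
  plan=[
    {"travel":[0,0,-0.003],"roll":0},
    {"travel":[0,0,-0.002],"roll":0},
    {"travel":[0,0,-0.001],"roll":0},
    {"travel":[0,0,0],"roll":0},
  ],
)

```text
clock: 12.4
position: [426.1, 216.1, 23.4]
tcp_rot: [3.141, -0.0, 1.778]
contact_force: [0.1, -0.2, -5.6]
grip_width: 0.409
grip_force: 73.6
```

Still about 1 mm clear of the seats. I'll lower it to contact and let go.

Emit:
move_arm(
  plan=[
    {"travel":[0,0,-0.001],"roll":0},
    {"travel":[0,0,-0.001],"roll":0},
    {"travel":[0,0,0],"roll":0},
  ],
)

```text
clock: 12.7
position: [426.1, 216.2, 21.8]
tcp_rot: [3.141, -0.001, 1.778]
contact_force: [-2.4, -0.5, 4.6]
grip_width: 0.407
grip_force: 74.7
```

Emit:
move_arm(
  plan=[
    {"travel":[0,0,0],"roll":0},
    {"travel":[0,0,0],"roll":0},
    {"travel":[0,0,0],"roll":0},
    {"travel":[0,0,0],"roll":0},
    {"travel":[0,0,0],"roll":0},
  ],
  grip=58,
)

```text
clock: 13.2
position: [426.1, 216.1, 21.3]
tcp_rot: [3.141, 0.0, 1.778]
contact_force: [-0.3, 0.1, 0.6]
grip_width: 0.577
grip_force: 0.0
```

Emit:
move_arm(
  plan=[
    {"travel":[0,0,0.015],"roll":0},
    {"travel":[0,0,0.03],"roll":0},
    {"travel":[0,0,0.045],"roll":0},
    {"travel":[0,0,0.045],"roll":0},
    {"travel":[0,0,0.045],"roll":0},
    {"travel":[0,0,0.04],"roll":0},
    {"travel":[0,0,0.03],"roll":0},
    {"travel":[0,0,0],"roll":0},
    {"travel":[0,0,0],"roll":0},
  ],
)

```text
clock: 14.1
position: [425.9, 216.3, 271.4]
tcp_rot: [3.141, -0.001, 1.778]
contact_force: [0.2, 0.0, -0.6]
grip_width: 0.576
grip_force: 0.0
```

```bash
python3 - <<'E'
from h import *
c,T,im,d=grab('wrist');P=cloud(c,T,d);st=bot.read_state();print(st['position'],st['tcp_rot'],st['contact_force'],st['q'].round(2))
cv2.imwrite('pics/w3.png',im[...,::-1])
a=np.radians(11.75); R=np.array([[np.cos(a),-np.sin(a)],[np.sin(a),np.cos(a)]]);C=np.array([426,215.3])
L=(P[...,:2]-C)@R; zz=P[...,2]
m=(np.abs(L[...,0])<24)&(np.abs(L[...,1])<100)&(abs(zz-46)<5);print('level',np.percentile(L[m],[1,99],axis=0).round(1),np.percentile(zz[m],[5,50,95]),cv2.minAreaRect(L[m].astype(np.float32)))
for k in(-1,1):
  r=(np.abs(L[...,0])<45)&(abs(L[...,1]-70*k)<22)&(zz>26)&(zz<33);x=L[r]
  if len(x):print('rib',k,len(x),np.percentile(x[:,0],[1,99]),x[x[:,0]<0][:,0].max(),x[x[:,0]>0][:,0].min())
c,T,im,d=grab('top');P=cloud(c,T,d);H=np.array([426,215.3])+R@[95,0]
L=(P[...,:2]-H)@R;m=(L[...,0]>5)&(L[...,0]<130)&(abs(L[...,1])<110)&(P[...,2]>85)
Q=np.c_[L[m],P[m][:,2]-60];ce=Q.mean(0);n=np.linalg.svd(Q-ce,full_matrices=False)[2][2];print('lid',len(Q),ce,n,Q[Q[:,2].argmax()])
t=(abs(L[...,1])<28)&(P[...,2]>190);print('tongue',P[t].max(0),np.c_[L[t],P[t][:,2]].mean(0),L[t].min(0),L[t].max(0))
E
```

```text
[425.37013324 215.92817139 270.57012823] [-3.14048441e+00  1.19026602e-04  1.77805881e+00] [-0.71221028 -0.22061958 -0.70612025] [-1.2   0.23  0.75  1.97 -0.18  1.01 -0.16]
level [[-18.1 -85.7]
 [ 16.9  89.3]] [44.56352417 46.06620793 49.21311118] ((-0.6942234039306641, 1.219635009765625), (36.09893035888672, 178.58306884765625), 0.0050729019567370415)
rib -1 438 [-34.10183042  31.67096771] -24.250037691802728 21.69013863988354
rib 1 584 [-32.49741478  32.00225485] -22.93934427520152 22.01601843615719
lid 2250 [ 43.6442921  -17.98868855  91.66790677] [-0.87637184 -0.00392027  0.48161917] [ 71.37977322 -15.71238911 148.02902005]
tongue [602.24585282 277.03901252 812.44497393] [-187.00228334   -7.90209069  675.81715151] [-345.36374843  -27.99952285] [80.28783208 27.99350991]
```

View pics/w3.png

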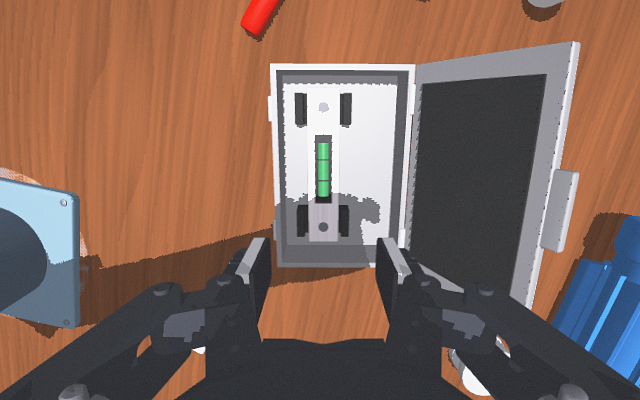

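The level lies between the ribs with clear margins; the lid is open on the right, its tongue at (563,210). Next I'll shut the fingers and go behind the lid's tongue.

Emit:
move_arm(
  plan=[
    {"travel":[0.03,0.006,0],"roll":0},
    {"travel":[0.045,0.01,0],"roll":0},
    {"travel":[0.045,0.01,0],"roll":0},
    {"travel":[0.045,0.009,0],"roll":0},
    {"travel":[0.035,0.007,0],"roll":0},
    {"travel":[0.016,0.003,0],"roll":0},
    {"travel":[0,0,0],"roll":0},
    {"travel":[0,0,0],"roll":0},
  ],
  grip=0,
  grip_force=30,
)

```text
clock: 15.0
position: [641.1, 260.3, 269.4]
tcp_rot: [-3.139, 0.001, 1.777]
contact_force: [0.4, -0.1, -0.3]
grip_width: 0.0
grip_force: 0.0
```

Emit:
move_arm(
  plan=[
    {"travel":[0,0,-0.03],"roll":0},
    {"travel":[0,0,-0.035],"roll":0},
    {"travel":[0,0,-0.025],"roll":0},
    {"travel":[0,0,-0.01],"roll":0},
    {"travel":[0,0,0],"roll":0},
  ],
)

```text
clock: 15.5
position: [640.3, 260.9, 170.1]
tcp_rot: [-3.139, 0.0, 1.778]
contact_force: [0.4, 0.5, 1.5]
grip_width: 0.003
grip_force: 0.0
```

Emit:
move_arm(
  plan=[
    {"travel":[-0.0118,-0.0024,0],"roll":0},
    {"travel":[-0.0118,-0.0024,0],"roll":0},
    {"travel":[-0.0118,-0.0024,0],"roll":0},
    {"travel":[-0.0118,-0.0024,0],"roll":0},
    {"travel":[-0.0118,-0.0024,0],"roll":0},
  ],
)

```text
clock: 16.0
position: [588.4, 250.2, 176.9]
tcp_rot: [3.127, -0.002, 1.778]
contact_force: [10.5, 2.2, 20.9]
grip_width: -0.0
grip_force: 11.7
```

Emit:
move_arm(
  plan=[
    {"travel":[-0.0118,-0.0024,0],"roll":0},
    {"travel":[-0.0118,-0.0024,0],"roll":0},
    {"travel":[-0.0118,-0.0024,0],"roll":0},
    {"travel":[-0.0118,-0.0024,0],"roll":0},
    {"travel":[-0.0118,-0.0024,0],"roll":0},
  ],
)

```text
clock: 16.5
position: [539.7, 240.3, 186.0]
tcp_rot: [3.106, -0.008, 1.776]
contact_force: [7.8, 0.2, 63.4]
grip_width: -0.001
grip_force: 38.9
```

```bash
cat > lid.py <<'E'
from h import *
def lid():
    c,T,im,d=grab('scene');P=cloud(c,T,d);st=bot.read_state();print(st['clock'],st['position'],st['contact_force'])
    a=np.radians(11.75);R=np.array([[np.cos(a),-np.sin(a)],[np.sin(a),np.cos(a)]])
    L=(P[...,:2]-np.array([519,234.6]))@R
    t=R.T@(st['position'][:2]-np.array([519,234.6]));print('tcp local',t)
    m=(abs(L[...,1])<112)&(abs(L[...,1])>55)&(P[...,2]>63)&(P[...,2]<240)&(L[...,0]>-175)&(L[...,0]<110)
    Q=np.c_[L[m][:,0],P[m][:,2]-60]; s=np.linalg.norm(Q,axis=1); Q=Q[s>60]
    th=np.arctan2(Q[:,1],-Q[:,0]);print('theta',len(Q),np.percentile(th,[10,50,90]).round(3),np.linalg.norm(Q,axis=1).max())
if __name__=='__main__': lid()
E
python3 lid.py
```

```text
16.55 [536.47046253 239.78578794 185.1035189 ] [ 0.78772941 -2.94752126 66.26795869]
tcp local [18.16042018  1.51940662]
theta 752 [1.596 1.64  1.704] 156.7123652394728
```

The tongue is pushing up on the gripper with about 66 N, so I'll raise the tool now.

Emit:
move_arm(
  plan=[
    {"travel":[0,0,0.02],"roll":0},
    {"travel":[0,0,0.01],"roll":0},
    {"travel":[0,0,0.005],"roll":0},
    {"travel":[0,0,0],"roll":0},
  ],
)

```text
clock: 16.95
position: [524.5, 237.3, 206.9]
tcp_rot: [3.14, -0.001, 1.778]
contact_force: [1.9, -0.2, 2.3]
grip_width: 0.001
grip_force: 1.0
```

```bash
python3 lid.py; python3 -c "
from h import *
c,T,im,d=grab('scene');print(im.shape);cv2.imwrite('pics/s2.png',cv2.resize(im[80:280,300:500,::-1],None,fx=3,fy=3))"
```

```text
17.0 [524.1436093  237.23847335 206.28762738] [2.05491043 0.89439584 2.61711479]
tcp local [5.57313073 1.53573178]
theta 803 [1.511 1.555 1.614] 156.15590542372468
(400, 640, 3)
```

View pics/s2.png

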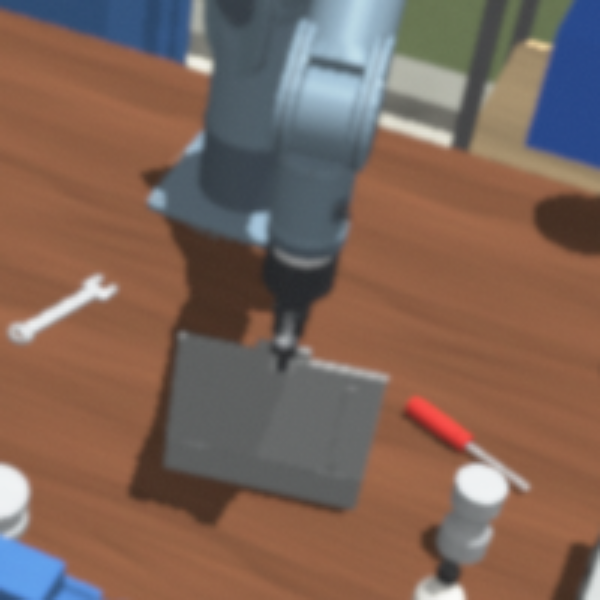

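The crop shows the shut fingers behind the lid at the tongue (285,355) with the lid near upright. The force is back to 2 N.

Emit:
move_arm(
  plan=[
    {"travel":[-0.0092,-0.0019,-0.0042],"roll":0},
    {"travel":[-0.0092,-0.0019,-0.0042],"roll":0},
    {"travel":[-0.0131,-0.0027,-0.0042],"roll":0},
    {"travel":[-0.0131,-0.0027,-0.0042],"roll":0},
    {"travel":[0,0,0],"roll":0},
  ],
)

```text
clock: 17.55
position: [475.8, 227.0, 187.8]
tcp_rot: [-3.136, 0.001, 1.778]
contact_force: [0.0, -1.0, -1.1]
grip_width: -0.0
grip_force: 0.0
```

Emit:
move_arm(
  plan=[
    {"travel":[-0.012,-0.0025,-0.0067],"roll":0},
    {"travel":[-0.012,-0.0025,-0.0067],"roll":0},
    {"travel":[-0.0105,-0.0022,-0.009],"roll":0},
    {"travel":[-0.0105,-0.0022,-0.009],"roll":0},
    {"travel":[0,0,0],"roll":0},
  ],
)

```text
clock: 18.05
position: [432.0, 217.7, 156.8]
tcp_rot: [-3.137, 0.001, 1.778]
contact_force: [-0.3, -0.5, -0.0]
grip_width: -0.0
grip_force: 0.0
```

```bash
python3 lid.py
```

```text
18.1 [433.25735649 218.09795473 157.47575605] [0.669775   0.11771957 0.39116769]
tcp local [-87.30645233   1.30452936]
theta 878 [0.757 0.811 0.897] 151.5579139115062
```

Emit:
move_arm(
  plan=[
    {"travel":[-0.0058,-0.0012,-0.0073],"roll":0},
    {"travel":[-0.0058,-0.0012,-0.0073],"roll":0},
    {"travel":[-0.0058,-0.0012,-0.0073],"roll":0},
    {"travel":[-0.0033,-0.0007,-0.0062],"roll":0},
    {"travel":[-0.0033,-0.0007,-0.0062],"roll":0},
    {"travel":[-0.0033,-0.0007,-0.0062],"roll":0},
    {"travel":[-0.0018,-0.0003,-0.005],"roll":0},
    {"travel":[-0.0018,-0.0003,-0.005],"roll":0},
    {"travel":[-0.0018,-0.0003,-0.005],"roll":0},
    {"travel":[-0.0018,-0.0003,-0.005],"roll":0},
  ],
)

```text
clock: 19.1
position: [399.9, 211.4, 97.2]
tcp_rot: [3.141, 0.0, 1.778]
contact_force: [0.4, -1.5, 0.5]
grip_width: -0.001
grip_force: 0.4
```

Emit:
move_arm(
  plan=[
    {"travel":[-0.0008,-0.0002,-0.0045],"roll":0},
    {"travel":[-0.0008,-0.0002,-0.0045],"roll":0},
    {"travel":[-0.0008,-0.0002,-0.0045],"roll":0},
    {"travel":[-0.0008,-0.0002,-0.0045],"roll":0},
    {"travel":[-0.0008,-0.0002,-0.0045],"roll":0},
    {"travel":[0,0,-0.002],"roll":0},
    {"travel":[0,0,0],"roll":0},
  ],
)

```text
clock: 19.8
position: [395.9, 210.5, 72.8]
tcp_rot: [-3.141, 0.0, 1.778]
contact_force: [-0.2, -0.2, 0.9]
grip_width: 0.004
grip_force: 0.0
```

```bash
python3 lid.py
```

```text
19.85 [395.93125293 210.46762798  72.98172088] [ 0.50977088  0.6952709  -0.06001361]
tcp local [-125.40425812    1.4352456 ]
theta 569 [0.075 0.124 0.204] 156.19493898133126
```

Three or four more millimetres, watching for contact with the rim.

Emit:
move_arm(
  plan=[
    {"travel":[0,0,-0.0015],"roll":0},
    {"travel":[0,0,-0.001],"roll":0},
    {"travel":[0,0,-0.001],"roll":0},
    {"travel":[0,0,0],"roll":0},
  ],
)

```text
clock: 20.25
position: [396.1, 210.6, 70.4]
tcp_rot: [-3.141, -0.001, 1.777]
contact_force: [-3.5, -2.7, 16.6]
grip_width: -0.002
grip_force: 8.3
```

Emit:
move_arm(
  plan=[
    {"travel":[0,0,-0.001],"roll":0},
    {"travel":[0,0,-0.001],"roll":0},
    {"travel":[0,0,0],"roll":0},
  ],
)

```text
clock: 20.55
position: [396.1, 210.6, 70.1]
tcp_rot: [-3.141, -0.003, 1.777]
contact_force: [-10.9, -5.9, 49.3]
grip_width: 0.002
grip_force: 24.6
```

Emit:
move_arm(
  plan=[
    {"travel":[0,0,0.004],"roll":0},
    {"travel":[0,0,0.01],"roll":0},
    {"travel":[0,0,0.03],"roll":0},
    {"travel":[0,0,0.04],"roll":0},
    {"travel":[0,0,0.045],"roll":0},
    {"travel":[0,0,0.04],"roll":0},
    {"travel":[0,0,0.02],"roll":0},
    {"travel":[0,0,0],"roll":0},
    {"travel":[0,0,0],"roll":0},
  ],
)

```text
clock: 21.45
position: [395.6, 210.7, 256.5]
tcp_rot: [-3.142, -0.001, 1.778]
contact_force: [-0.3, 0.3, -0.1]
grip_width: 0.005
grip_force: 0.0
```

```bash
python3 - <<'E'
from lid import *
lid()
c,T,im,d=grab('wrist');P=cloud(c,T,d)
a=np.radians(11.75);R=np.array([[np.cos(a),-np.sin(a)],[np.sin(a),np.cos(a)]])
L=(P[...,:2]-np.array([519,234.6]))@R
m=(abs(L[...,1])<105)&(L[...,0]>-145)&(L[...,0]<-10)&(abs(P[...,2]-70)<12)
A=np.c_[L[m],np.ones(m.sum())];print('plane slope x,y,z0',m.sum(),np.linalg.lstsq(A,P[m][:,2],rcond=None)[0])
cv2.imwrite('pics/end.png',im[...,::-1])
E
```

```text
21.5 [395.19994493 210.32560511 255.83642163] [-0.27690121 -0.54332779  0.21300016]
tcp local [-126.1491637     1.44512359]
theta 568 [0.065 0.114 0.193] 154.45524543758034
plane slope x,y,z0 24312 [1.44993322e-03 5.48233754e-04 7.06208798e+01]
```

View pics/end.png

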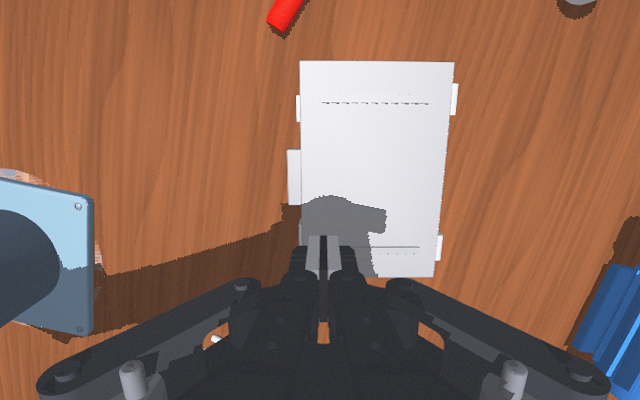

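The lid covers the case, flat at 70.6 mm with a slope of 0.001, and the arm is clear of everything.

```bash
python3 -c "
from plant import bot
print(bot.sign_off())"
```

```text
the job is handed in; nothing more can be done
None
```

The job is handed in at 21.5 s with no verdict returned: the level was let go clear of the tunnel, then seated between the ribs, and the lid is shut flat (slope about 0.001), though the lid's tongue briefly pushed up on the gripper with about 66 N, so the 40 N limit may have been broken, and I did not re-measure the bystanders.

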